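Start the laminator feed: power rocker, blue roller key, hold green

TASK

Bring the roll laminator into its hold-to-run feed with closed fingers: first push the black power rocker fully over to ON (the half with the white bar), then press the blue roller key until it stays in, and last press the green feed button well in and keep it held down; the program finishes while still holding the green button in. Press nothing before its turn, leave the red stop button alone, and do not lift or shift any of the loose things lying around.

Things in the scene. Friction and masses are not known exactly. Their poses are not given: they have to be found in the camera images.
- console: grey control box of the laminator, fixed to the table, 260 (x) x 230 (y) x 46 mm high; origin at the centre of its underside, x points away from the robot at yaw 0. Four control units, each on an aluminium plate 82 x 86 x 5 mm, sit in a two-by-two pattern on its top, about 92 mm apart; which unit is in which place varies. A rubber ledge along its +x edge carries small loose things
- rocker (a joint): power rocker: a black paddle 70 mm long, 36 mm wide, 10 mm thick in an upright black bezel, its long side along the box's x, pivoted at its middle. 0 rad = off (the ON half stands up), 0.36 rad = fully on (the ON half is down against its stop, tilted the other way). It needs about 3 N on the ON half and stays where it is left
- rocker_on (a point): point on the top face of the rocker's ON half (marked with a white bar, the half on the box's +x side), 24 mm from the pivot; it moves with the rocker and goes down about 8.5 mm from off to fully on, the face tilting from 0.18 rad one way to 0.18 rad the other. About 26 mm above the plate when off
- rocker_off (a point): the matching point on the top face of the OFF half (marked with a white ring), 24 mm from the pivot on the box's -x side
- latch (a joint): blue key travel, 0 m = out, 0.008 m = fully in. Moving it takes about 3.5 N all the way; it stays in by itself when let go (push-latch)
- latch_top (a point): centre of the top face of the square blue key, 32 x 32 mm, in a square black collar; it moves straight down with the key. The top stands about 16 mm above the collar's top when out, 8 mm when in
- green (a joint): green button travel, 0 m = out, 0.008 m = fully in. Sprung: it starts to move at about 2 N, takes about 6 N fully in, and comes back out when let go
- green_top (a point): centre of the top face of the round green button, 34 mm across, in a steel ring 50 mm across; it stands about 10 mm above the ring when out, 2 mm when fully in, and moves straight down with the button
- stop (a joint): red stop button travel, 0 m = out, 0.006 m = fully in; sprung
- stop_top (a point): top centre of the red mushroom stop button, 42 mm across, on a yellow disc; not to be pressed
- tape_mid (a point): a small roll of yellow tape lying flat on the rubber ledge at the far side of the control box (48 mm across, 19 mm high); point at its centre (loose, to be left alone)
- eyelets_mid (a point): a small white jar with a white cap standing on the same ledge (38 mm across, 42 mm high); point half-way up (loose, to be left alone)
- sprayer_mid (a point): white spray bottle with a blue head, 74 mm across, 190 mm tall, standing to the robot's left of the control box; point half-way up (loose, to be left alone)
- squeegee_mid (a point): flat blue squeegee card with a grey felt edge, 100 x 72 x 7 mm, lying on the table to the left; point at its centre (loose, to be left alone)
- weight_mid (a point): dark steel sheet weight with a wire handle, 55 x 100 mm, 60 mm tall, on the table to the right; point half-way up (loose, to be left alone)
- tapemeasure_mid (a point): orange tape measure, 68 x 36 x 62 mm, standing on the table to the right; point half-way up (loose, to be left alone)

How it is judged:
On the way, in this order (a step that is already met when the one before it is completed fails the run):
1. the power rocker is pushed over to ON (value of joint rocker above 0.3 rad and value of joint each of latch, green below 0.003 m), for 0.1 s.
2. with the power on, the blue key is pressed in (value of joint rocker above 0.3 rad and value of joint latch above 0.006 m and value of joint green below 0.003 m), for 0.1 s.
3. with power on and the blue key in, the green button is held in by the fingers (value of joint rocker above 0.3 rad and value of joint latch above 0.006 m and value of joint green above 0.005 m and contact force between the fingers and green above 1 N), for 0.3 s.
At the end, for the whole second after the job is handed in: The rocker is past 0.30 rad of its 0.36, the blue key is in by more than 6 of its 8 mm, and the fingers still push the green button (more than 1 N) with it in by more than 5 of its 8 mm; the red stop button is out (less than 2 mm) (all of step 3 and value of joint stop below 0.002 m); the arm keeps its last pose, push and grip.
It fails at once if the red stop button is pressed (2 mm or more) (value of joint stop above 0.002 m).
It fails at once if the blue key is pressed while the power is off (value of joint latch above 0.003 m and value of joint rocker below 0.28 rad).
It fails at once if the green button is pressed while the power is off or the blue key is not in (value of joint green above 0.003 m and (value of joint rocker below 0.28 rad or value of joint latch below 0.0055 m)).
It fails at once if a loose thing is lifted, knocked over or shifted by more than 15 mm (distance of any of tape_mid, eyelets_mid, sprayer_mid, squeegee_mid, weight_mid, tapemeasure_mid from where it was at the start of the episode above 0.015 m).
It also fails if it takes over 38 s, if anything falls off the work surface, if the arm or the gripper's body presses on something with over 40 N, if the wrist force passes 120 N, or if a joint passes its speed limit or range.

ROBOT

A 6-joint arm with a two-finger parallel gripper is mounted at the origin on the work surface. World frame = base frame: x ahead of the robot, y to its left, z up, the work surface at z = 0. Lengths are in m, angles in rad, forces in N, time in s.
With the tool pointing down it reaches from about 0.375 to 0.975 m from the base axis. Payload 3.8 kg.
Tool frame: the origin (TCP) lies midway between the tips of the shut fingers; the grasp point (between the pads) lies 19 mm behind it (robot.grip_depth is the distance from the TCP to the grasp point, in m); z points along the fingers, y is the direction in which the jaws open and shut (so a half turn about z gives the same grasp; the last joint's range is limited). The gripper opens to 85 mm and grips with 20 to 120 N. Pads are 22 mm wide; open, the fingers measure 114 mm over their backs; the gripper's body (76 mm by 85 mm) begins 54 mm behind the grasp point. The pads swing forward as they close: fully open they stand 13 mm farther back than shut.
Start: joints at [1.066, 0.264, 1.604, -0, 1.274, -0.037], TCP at [0.304, 0.602, 0.231] pointing down, gripper open.
Joint ranges: [-2.63, 2.63], [-0.94, 2.18], [0.31, 2.57], [-1.31, 4.45], [0, 2.66], [-2.55, 2.55]. Speed limits (rad/s): [2.57, 2.57, 3.14, 3.14, 3.14, 3.14].

INTERFACE

Orientations are given as a rotation vector (axis times angle).
In Python, from bench import robot, eyes, ticket gives the robot as it stands. The module is installed in compiled form; this text tells all that it offers.
- The arm moves only by the tool servo_tool, never from a script. Its argument "deltas" is a list of rows, each a list of 5 numbers: the shift along the tool's x, y, z in m, then the turn about the tool's z in rad, then the opening in per cent of the stroke, from 0 (shut) to 100 (fully open). In form: [[dx, dy, dz, roll, grip], ...]. A call has 1 to 20 rows; each row shifts and turns the commanded pose from where the row before left it, along the tool's axes as they then stand; what a row does not reach is not made up. A row lasts 1/8 s, in which the tool goes at most 62.5 mm and 10.7 degrees, less where a joint would pass 70% of its speed; a pose out of reach is approached as far as the arm can. A call is refused whole if a number of a shift passes 0.0625 or a number of a turn 0.188, either way. A call with a gripper value outside its range is refused whole. The fingers move at their own pace and stop on an object; "force" is the grip in N (left out, the last holds). Time passes only in rows, so rows that do not move let the fingers close. It gives the time, the measured TCP pose, the force and the opening at its end, in the units of the state.
- robot.get_state(): the state, without advancing time (a new reading comes with each control period).
- eyes.grab_frame(name): name is "scene" or "side" or "wrist"; returns a dict with "pixels" (400x640x3 uint8, red, green, blue), "fx", "fy", "cx", "cy" (pixels), "view" (4x4, takes a point from world to camera coordinates); the wrist camera has in their place "hand_eye" (4x4, takes a point from camera to tool coordinates, whose origin is the TCP and whose axes are the flange's). Camera axes: x right, y up, looking along -z (the intrinsics and any distortion apply to the point x, -y, -z); pixel columns grow to the right and rows downward; lengths in m; the calibration is good to about 2 mm. A picture is of the moment at which its call begins: read the wrist's pose just before it. There is no depth.
- ticket.hand_in(): hands the job in, once; it reports no verdict.
The state is a dict: "t": time; "joint_positions": joint angles; "joint_vel": joint speeds; "tau": joint torques, N m; "tool_pos": TCP position; "tcp_rot": TCP orientation; "wrist_force": force on the tool from outside, world axes, zero at the start; "torque": the same for the moment, N m; "width": opening from 0.0 (shut) to 1.0 (fully open).
Only numpy, scipy, OpenCV 4.12 (cv2) and the standard library are available. Lean on these libraries where they do the work, as an engineer would, in place of code of your own. Each camera call takes 0.05 s, during which the arm holds its last target.

## Working session

There is one attempt and no reset: what is moved stays moved. The work goes in short steps, Python scripts to look and compute and a tool call to move; the robot and the scene stay as the last step left them, time stands still between calls to the robot, and variables do not carry over. Pictures are saved under pics/ and viewed, and the job is handed in when it is done.

Besides the shell and the picture viewer there is one more tool, called after ">>>" by a JSON object that holds its "api" and its "payload", one argument or row to a line. servo_tool: Moves the arm, as the interface text tells. Its arguments: {"type":"object","properties":{"deltas":{"type":"array"},"force":{"type":"number"}},"required":["deltas"]}

```bash
mkdir -p pics; python3 - <<'E'
from bench import robot, eyes
import cv2,pickle
s=robot.get_state();print(s)
d={'s':s}
for n in ["scene","side","wrist"]:
    f=eyes.grab_frame(n);d[n]=f
    cv2.imwrite(f'pics/{n}0.png',f['pixels'][:,:,::-1])
    print(n,{k:v for k,v in f.items() if k!='pixels'})
pickle.dump(d,open('d0.pkl','wb'))
E
```

```text
{'t': 0.0, 'joint_positions': array([ 1.06609421e+00,  2.64730178e-01,  1.60536449e+00, -7.69088811e-06,
        1.27367639e+00, -3.69233541e-02]), 'joint_vel': array([-0.00089686, -0.00012992,  0.0001255 , -0.00020009,  0.00110103,
        0.00100194]), 'tau': array([-6.67161239e-04, -5.15125787e+01, -3.67307782e+01, -6.03770354e-05,
        1.34319894e-02,  2.70112491e-05]), 'tool_pos': array([0.3040316 , 0.60184866, 0.22998262]), 'tcp_rot': array([-0.72796688, -3.05549358,  0.0032996 ]), 'wrist_force': array([-0.24455924, -0.27839263, -0.05143195]), 'torque': array([-0.018658  , -0.05787442, -0.01457278]), 'width': 0.9985392305959582}
scene {'fx': 362.93681489833466, 'fy': 362.93681489833466, 'cx': 321.1534866050884, 'cy': 205.21836853855717, 'view': array([[ 0.70183723,  0.71208133, -0.01909661, -0.38541577],
       [-0.54812405,  0.55697237,  0.62397259,  0.2303541 ],
       [ 0.45495552, -0.42745989,  0.78121285, -1.31350345],
       [ 0.        ,  0.        ,  0.        ,  1.        ]])}
side {'fx': 418.6072040905361, 'fy': 418.6072040905361, 'cx': 327.03481617121514, 'cy': 201.10879466570148, 'view': array([[ 0.89391229, -0.44776053, -0.02076837, -0.48279202],
       [ 0.32559671,  0.61678412,  0.71663389, -0.23913338],
       [-0.30807077, -0.64736996,  0.69714026, -1.15349387],
       [ 0.        ,  0.        ,  0.        ,  1.        ]])}
wrist {'fx': 333.7351979069764, 'fy': 333.7351979069764, 'cx': 320.0642097718281, 'cy': 203.30165889370687, 'hand_eye': array([[ 6.60238797e-04,  9.65234819e-01,  2.61383451e-01,
         6.56282688e-02],
       [ 9.99999704e-01, -5.33855163e-04, -5.54522521e-04,
         8.90851333e-04],
       [-3.95703540e-04,  2.61383740e-01, -9.65234885e-01,
        -1.40386603e-01],
       [ 0.00000000e+00,  0.00000000e+00,  0.00000000e+00,
         1.00000000e+00]])}
```

View pics/scene0.png

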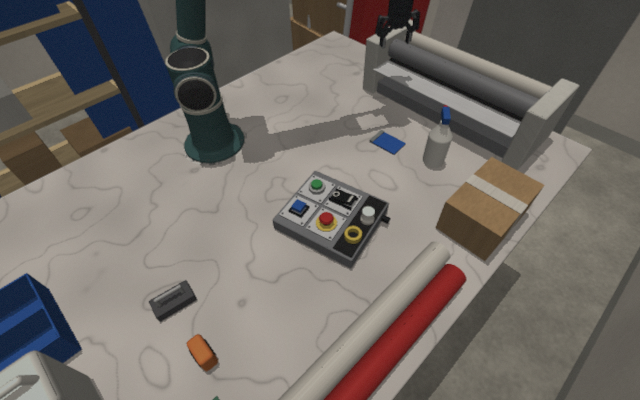

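View pics/side0.png

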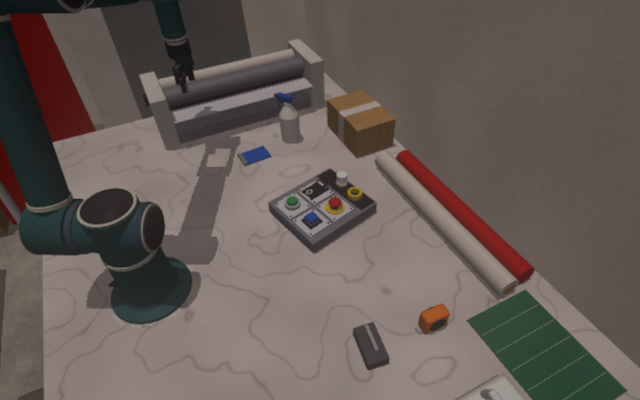

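View pics/wrist0.png

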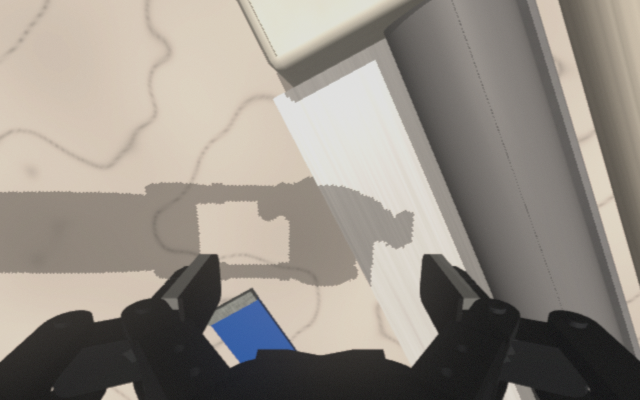

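The scene view shows green at about (317,185), rocker (343,197), blue (299,208) and red (326,221). In the side view they are at green (292,202), rocker (315,188), blue (312,218) and red (335,204). I'll zoom in to refine these.

```bash
cat > h.py <<'E'
import numpy as np,cv2
from scipy.optimize import least_squares
def proj(f,P,s=None):
    P=np.atleast_2d(P)
    c=P@f['view'][:3,:3].T+f['view'][:3,3]
    return np.c_[f['fx']*c[:,0]/-c[:,2]+f['cx'], f['fy']*-c[:,1]/-c[:,2]+f['cy']]
def tri(obs):
    r=least_squares(lambda p:np.concatenate([proj(f,p)[0]-uv for f,uv in obs]),[.6,.1,.06])
    return r.x,r.fun
E
python3 - <<'E'
import pickle,cv2
from h import *
d=pickle.load(open('d0.pkl','rb'))
o=[]
for n,(x,y) in {'scene':(265,160),'side':(260,155)}.items():
    o.append(cv2.resize(d[n]['pixels'][y:y+110,x:x+130,::-1],None,fx=6,fy=5.4545454,interpolation=cv2.INTER_CUBIC)[:600])
    cv2.imwrite(f'pics/{n}z.png',cv2.resize(d[n]['pixels'][y:y+100,x:x+133,::-1],None,fx=6,fy=6,interpolation=cv2.INTER_CUBIC))
for nm,a,b in [('green',(317,185),(292,202)),('rocker',(343,197),(315,188)),('blue',(299,208),(312,218)),('red',(326,221),(335,204)),('jar',(368,215),(342,178)),('tape',(353,235),(355,194)),('spray',(437,145),(289,120)),('sqg',(388,143),(255,155))]:
    print(nm,*tri([(d['scene'],a),(d['side'],b)]))
E
```

```text
green [0.45620397 0.07502443 0.05977179] [-0.15415299  0.47059161 -0.30239169 -0.41289006]
rocker [0.54551986 0.09439646 0.06355673] [-0.03810539  0.115848   -0.07971468 -0.10769897]
blue [ 0.48187128 -0.02056604  0.06117877] [ 0.10718191 -0.3151645   0.21760711  0.26984561]
red [0.56962823 0.00057238 0.06131737] [ 0.05920404 -0.17319417  0.12840068  0.15712745]
jar [0.64216366 0.09262282 0.06799913] [-0.05414476  0.16250792 -0.12209669 -0.15960405]
tape [0.65100608 0.02210748 0.05183682] [-0.11252997  0.32697065 -0.25914713 -0.31163176]
spray [0.61584845 0.46314026 0.07700873] [ 0.40787593 -1.39031259  0.83142176  1.50709639]
sqg [4.52651280e-01 4.28994491e-01 1.82922078e-04] [ 0.00123148 -0.00411414  0.00229159  0.00394362]
```

View pics/scenez.png

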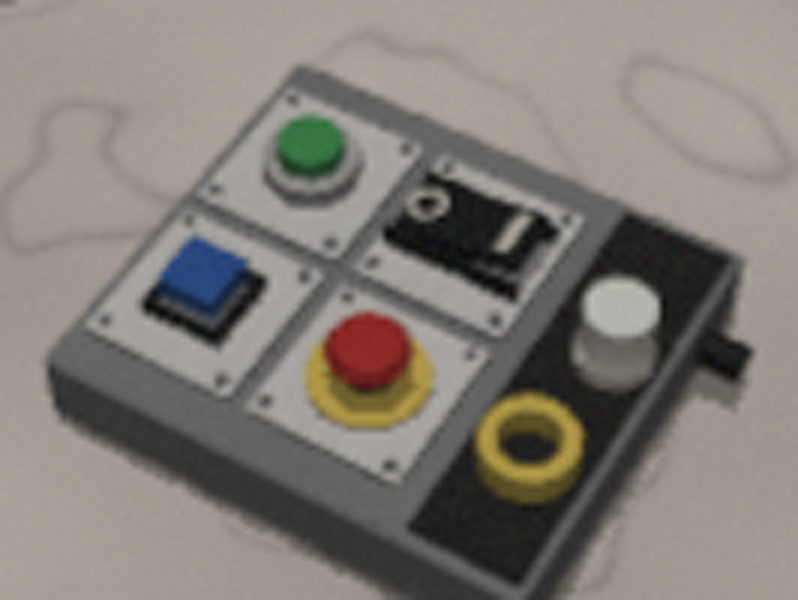

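View pics/sidez.png

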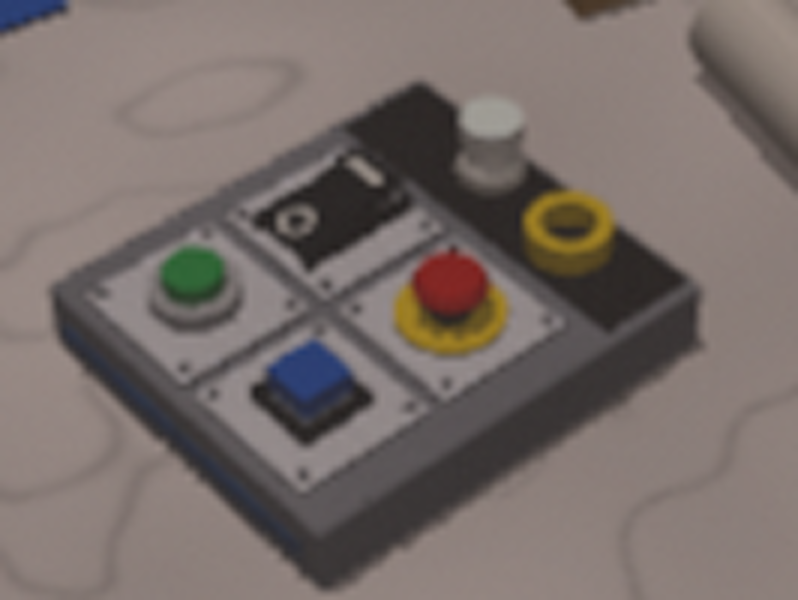

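```bash
python3 - <<'E'
import pickle
from h import *
from scipy.spatial.transform import Rotation as R
d=pickle.load(open('d0.pkl','rb'))
A={'green':((311,143),(193,270)),'blue':((207,273),(312,372)),'red':((369,345),(450,280)),'bar':((515,233),(364,170)),'ring':((427,202),(295,221)),'jartop':((621,305),(491,118)),'tapetop':((530,435),(570,222))}
r={}
for k,(a,b) in A.items():
    a=np.array([265,160])+(np.array(a)+.5)/6-.5; b=np.array([260,155])+(np.array(b)+.5)/6-.5
    r[k],e=tri([(d['scene'],a),(d['side'],b)]); print(k,r[k].round(4),e.round(2))
v=r['bar']-r['ring'];print(np.hypot(*v[:2]),np.arctan2(v[1],v[0]))
for a,b in [('green','blue'),('blue','red')]:
    v=r[b]-r[a];print(a,b,np.hypot(*v[:2]),np.arctan2(v[1],v[0]))
T=R.from_rotvec(d['s']['tcp_rot']).as_matrix();print(T.round(3))
E
```

```text
green [0.4564 0.0734 0.0701] [-0.03  0.08 -0.05 -0.07]
blue [ 0.4803 -0.0189  0.0688] [-0.1   0.31 -0.21 -0.26]
red [0.568  0.0021 0.0743] [-0.1   0.28 -0.21 -0.26]
bar [0.568  0.1014 0.0702] [-0.02  0.07 -0.05 -0.07]
ring [0.5209 0.0894 0.0639] [-0.07  0.22 -0.15 -0.21]
jartop [0.6398 0.0933 0.0852] [-0.11  0.34 -0.26 -0.34]
tapetop [0.6493 0.0227 0.063 ] [-0.14  0.42 -0.33 -0.4 ]
0.04854213072858335 0.25122112987870887
green blue 0.0953055283402597 -1.3175139647922602
blue red 0.09017158517502112 0.2354365490187681
[[-0.893  0.451 -0.001]
 [ 0.451  0.893 -0.002]
 [ 0.    -0.002 -1.   ]]
```

>>> {"api": "servo_tool", "payload": {
  "deltas": [
    [0, 0, 0, -0.18, 0],
    [0, 0, 0, -0.18, 0],
    [0, 0, 0, -0.18, 0],
    [0, 0, 0, -0.18, 0],
    [-0.0133, -0.05, 0, 0, 0],
    [-0.0133, -0.05, 0, 0, 0],
    [-0.0133, -0.05, 0, 0, 0],
    [-0.0133, -0.05, 0, 0, 0],
    [-0.0133, -0.05, 0, 0, 0],
    [-0.0133, -0.05, 0, 0, 0],
    [-0.0133, -0.05, 0, 0, 0],
    [-0.0133, -0.05, 0, 0, 0],
    [-0.0133, -0.05, 0, 0, 0],
    [-0.0133, -0.05, 0, 0, 0],
    [0, -0.051, 0, 0, 0],
    [0, 0, 0, 0, 0]
  ],
  "force": 40
}}

```text
t: 2.15
tool_pos: [0.5712, 0.0988, 0.2308]
tcp_rot: [0.388, -3.117, 0.001]
wrist_force: [0.2, -0.1, 0.2]
width: 0.003
```

```bash
python3 - <<'E'
from bench import robot, eyes
import cv2,pickle
from scipy.spatial.transform import Rotation as R
s=robot.get_state()
print(s['t'],s['tool_pos'],s['joint_positions'],s['width'],s['wrist_force']);print(R.from_rotvec(s['tcp_rot']).as_matrix().round(4))
d={'s':s}
for n in ["wrist"]:
    f=eyes.grab_frame(n);d[n]=f
    cv2.imwrite(f'pics/{n}1.png',f['pixels'][:,:,::-1])
pickle.dump(d,open('d1.pkl','wb'))
E
```

```text
2.15 [0.5712134  0.09878165 0.23081294] [ 1.28816408e-01  8.55664932e-02  1.81264592e+00 -9.56909579e-04
  1.24412129e+00 -1.68919314e+00] 0.0026995377130763724 [ 0.15646635 -0.08626157  0.15876108]
[[-9.695e-01 -2.450e-01 -6.000e-04]
 [-2.450e-01  9.695e-01 -1.000e-03]
 [ 8.000e-04 -8.000e-04 -1.000e+00]]
```

View pics/wrist1.png

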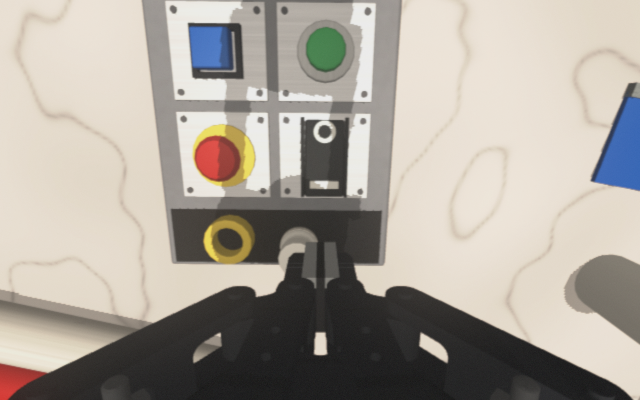

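The wrist view puts the white bar at (323,185), ring (324,131), green (326,49), blue (210,46) and red (217,158). I'll add this view to the triangulation.

```bash
python3 - <<'E'
import pickle
from h import *
from scipy.spatial.transform import Rotation as R
d=pickle.load(open('d0.pkl','rb'));d1=pickle.load(open('d1.pkl','rb'))
T=np.eye(4);T[:3,:3]=R.from_rotvec(d1['s']['tcp_rot']).as_matrix();T[:3,3]=d1['s']['tool_pos']
w=d1['wrist'];w['view']=np.linalg.inv(T@w['hand_eye'])
A={'green':((311,143),(193,270),(326,49)),'blue':((207,273),(312,372),(210,46)),'red':((369,345),(450,280),(217,158)),'bar':((515,233),(364,170),(323,185)),'ring':((427,202),(295,221),(324,131)),}
for k,(a,b,c) in A.items():
    a=np.array([265,160])+(np.array(a)+.5)/6-.5; b=np.array([260,155])+(np.array(b)+.5)/6-.5
    p,e=tri([(d['scene'],a),(d['side'],b),(w,np.array(c))]); print(k,p.round(4),e.round(2))
    t=T[:3,:3].T@(p-T[:3,3]);print('  tool delta',t.round(4), 'world by wrist ray at z:',end='')
    o=np.linalg.inv(w['view'])
    ray=o[:3,:3]@np.array([(c[0]-w['cx'])/w['fx'],-(c[1]-w['cy'])/w['fy'],-1])
    for z in (.06,.07,.077): print((o[:3,3]+ray*(z-o[2,3])/ray[2])[:2].round(4),end=' ')
    print()
E
```

```text
green [0.4566 0.0752 0.0684] [ 0.5   0.17 -0.17 -0.08 -0.08 -0.1 ]
  tool delta [0.1167 0.0054 0.1625] world by wrist ray at z:[0.4553 0.0751] [0.457  0.0753] [0.4582 0.0755] 
blue [ 0.4785 -0.0189  0.0688] [-0.53 -0.02 -0.75 -0.04 -0.06  0.27]
  tool delta [ 0.1186 -0.0913  0.1622] world by wrist ray at z:[ 0.4774 -0.0219] [ 0.4784 -0.0185] [ 0.4791 -0.0161] 
red [0.5681 0.0034 0.073 ] [ 0.28  0.33 -0.35 -0.24 -0.08 -0.07]
  tool delta [ 0.0262 -0.0916  0.1579] world by wrist ray at z:[0.5708 0.    ] [0.5688 0.0027] [0.5674 0.0046] 
bar [0.569  0.1014 0.0708] [ 0.27  0.14  0.25 -0.31 -0.01 -0.19]
  tool delta [0.0013 0.0032 0.16  ] world by wrist ray at z:[0.5714 0.1021] [0.5694 0.1015] [0.568  0.1011] 
ring [0.5221 0.0904 0.0634] [ 0.46  0.36  0.06 -0.4  -0.04 -0.22]
  tool delta [0.0495 0.004  0.1675] world by wrist ray at z:[0.5225 0.0906] [0.522  0.0903] [0.5217 0.0902]
```

>>> {"api": "servo_tool", "payload": {
  "deltas": [
    [0, 0.0035, 0.03, 0, 0],
    [0, 0, 0.04, 0, 0],
    [0, 0, 0.04, 0, 0],
    [0, 0, 0.034, 0, 0],
    [0, 0, 0, 0, 0],
    [0, 0, 0, 0, 0]
  ]
}}

```text
t: 2.95
tool_pos: [0.5704, 0.1065, 0.0885]
tcp_rot: [-0.397, 3.115, 0.0]
wrist_force: [0.1, 0.1, 0.5]
width: -0.003
```

```bash
python3 - <<'E'
from bench import robot, eyes
import cv2
s=robot.get_state();print(s['tool_pos'],s['wrist_force'])
a=eyes.grab_frame('scene')['pixels'][140:240,275:408];b=eyes.grab_frame('side')['pixels'][135:235,255:388]
import numpy as np
cv2.imwrite('pics/c2.png',cv2.resize(np.hstack([a,b])[:,:,::-1],None,fx=3,fy=3,interpolation=cv2.INTER_CUBIC))
E
```

```text
[0.57043777 0.10645852 0.08850203] [0.06788582 0.08989628 0.54728921]
```

View pics/c2.png

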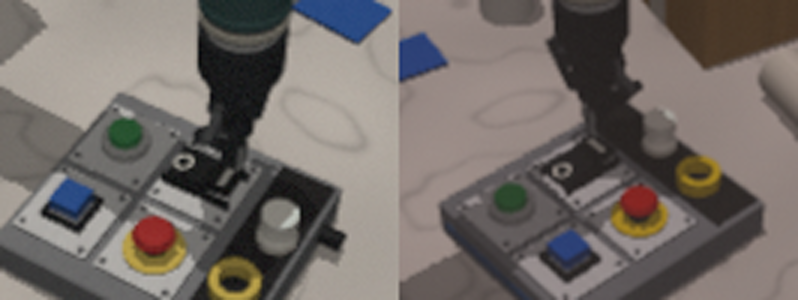

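The crop shows the tip above the ON half, about 5 mm to the left of its centre. I'll correct that, then push down.

>>> {"api": "servo_tool", "payload": {
  "deltas": [
    [0.001, -0.0045, 0, 0, 0],
    [0, 0, 0.006, 0, 0],
    [0, 0, 0.004, 0, 0],
    [0, 0, 0.003, 0, 0],
    [0, 0, 0, 0, 0]
  ]
}}

```text
t: 3.68
tool_pos: [0.5697, 0.1008, 0.0739]
tcp_rot: [0.395, -3.116, 0.0]
wrist_force: [0.2, 0.3, 0.0]
width: 0.0
```

>>> {"api": "servo_tool", "payload": {
  "deltas": [
    [0, 0, 0.002, 0, 0],
    [0, 0, 0.002, 0, 0],
    [0, 0, 0, 0, 0]
  ]
}}

```text
t: 4.05
tool_pos: [0.5705, 0.101, 0.0705]
tcp_rot: [-0.395, 3.116, 0.0]
wrist_force: [0.7, 0.5, 1.1]
width: 0.001
```

>>> {"api": "servo_tool", "payload": {
  "deltas": [
    [0, 0, 0.002, 0, 0],
    [0, 0, 0.002, 0, 0],
    [0, 0, 0, 0, 0]
  ]
}}

```text
t: 4.42
tool_pos: [0.571, 0.1011, 0.0668]
tcp_rot: [-0.395, 3.114, 0.0]
wrist_force: [2.7, 0.9, 3.8]
width: 0.002
```

>>> {"api": "servo_tool", "payload": {
  "deltas": [
    [0, 0, 0.002, 0, 0],
    [0, 0, 0.001, 0, 0],
    [0, 0, 0, 0, 0]
  ]
}}

```text
t: 4.8
tool_pos: [0.5712, 0.1011, 0.0653]
tcp_rot: [-0.395, 3.114, 0.0]
wrist_force: [-0.1, 0.9, 13.6]
width: 0.003
```

>>> {"api": "servo_tool", "payload": {
  "deltas": [
    [0, 0, 0.002, 0, 0],
    [0, 0, 0.001, 0, 0],
    [0, 0, 0, 0, 0]
  ]
}}

```text
t: 5.18
tool_pos: [0.5714, 0.1012, 0.065]
tcp_rot: [-0.395, 3.114, 0.0]
wrist_force: [-6.4, -0.2, 28.3]
width: -0.002
```

It hit a firm stop at z of about 0.065. I'll lift and check.

>>> {"api": "servo_tool", "payload": {
  "deltas": [
    [0, 0, -0.02, 0, 0],
    [0, 0, -0.03, 0, 0],
    [0.05, 0, -0.02, 0, 0],
    [0, 0, 0, 0, 0],
    [0, 0, 0, 0, 0]
  ]
}}

```text
t: 5.8
tool_pos: [0.5206, 0.0882, 0.1295]
tcp_rot: [0.395, -3.115, 0.0]
wrist_force: [0.8, -0.0, 0.2]
width: 0.0
```

```bash
python3 - <<'E'
from bench import robot, eyes
import cv2,pickle
import numpy as np
s=robot.get_state();print(s['tool_pos'],s['wrist_force'])
d={'s':s}
for n in ('scene','side','wrist'): d[n]=eyes.grab_frame(n)
pickle.dump(d,open('d3.pkl','wb'))
a=d['scene']['pixels'][140:240,275:408];b=d['side']['pixels'][135:235,255:388]
cv2.imwrite('pics/c3.png',cv2.resize(np.hstack([a,b])[:,:,::-1],None,fx=3,fy=3,interpolation=cv2.INTER_CUBIC))
cv2.imwrite('pics/w3.png',d['wrist']['pixels'][:,:,::-1])
E
```

```text
[0.52063749 0.08822713 0.12952521] [ 0.8326608  -0.01147813  0.24320451]
```

View pics/c3.png

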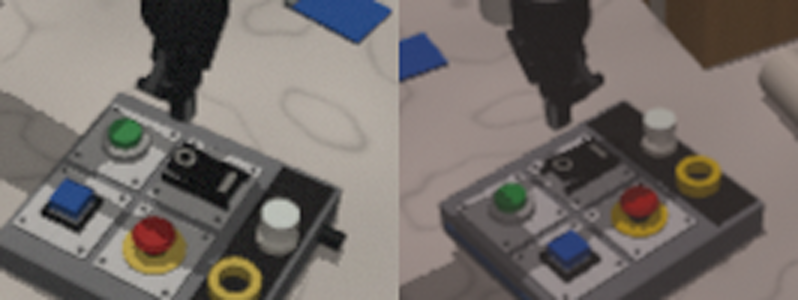

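View pics/w3.png

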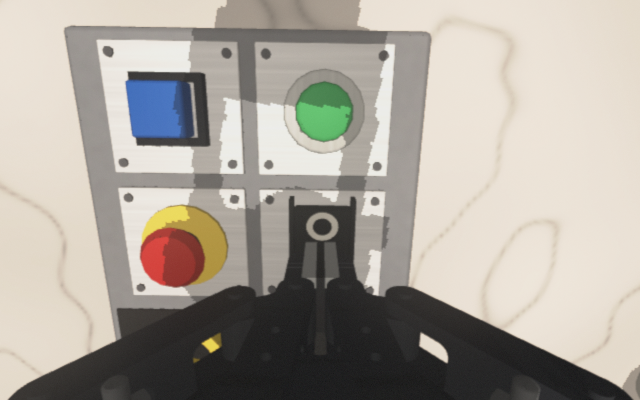

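```bash
python3 - <<'E'
import pickle,cv2,numpy as np
d0=pickle.load(open('d0.pkl','rb'));d=pickle.load(open('d3.pkl','rb'))
f=lambda im,x,y:cv2.resize(im['pixels'][y:y+36,x:x+48,::-1],None,fx=8,fy=8,interpolation=cv2.INTER_CUBIC)
cv2.imwrite('pics/r3.png',np.vstack([np.hstack([f(e['scene'],320,178),f(e['side'],292,170)]) for e in(d0,d)]))
E
```

```text
(no output)
```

View pics/r3.png

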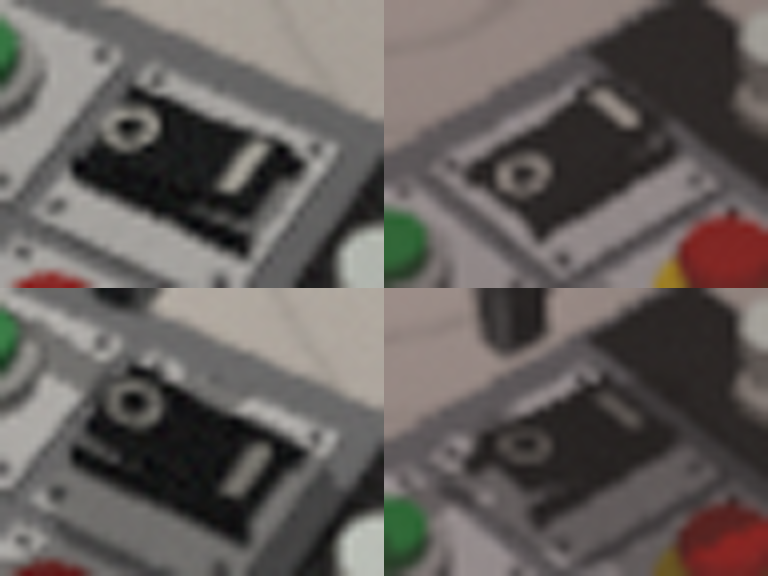

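```bash
python3 - <<'E'
import pickle
from h import *
d=pickle.load(open('d0.pkl','rb'))
def t(a,b):
    a=np.array([320,178])+(np.array(a)+.5)/8-.5; b=np.array([292-48,170])+(np.array(b)+.5)/8-.5
    return tri([(d['scene'],a),(d['side'],b)])[0]
for r,b in ((t((130,128),(523,174)),t((243,167),(614,107))),(t((134,115),(524,157)),t((246,181),(619,120)))):
    print(r.round(4),b.round(4),'tilt',np.arctan2((b-r)[2],np.hypot(*(b-r)[:2])))
E
```

```text
[0.5217 0.089  0.0639] [0.5676 0.0998 0.0714] tilt 0.15775791430451563
[0.523  0.0897 0.0718] [0.5692 0.0999 0.0642] tilt -0.15904425826462174
```

Tilt went from +0.158 to −0.159 rad, so the rocker is fully over. Next is the blue key.

>>> {"api": "servo_tool", "payload": {
  "deltas": [
    [0.0223, -0.031, 0, 0, 0],
    [0.0223, -0.031, 0, 0, 0],
    [0.0223, -0.0314, 0, 0, 0],
    [0, 0, 0.02, 0, 0],
    [0, 0, 0.02, 0, 0],
    [0, 0, 0, 0, 0],
    [0, 0, 0, 0, 0]
  ]
}}

```text
t: 6.82
tool_pos: [0.4806, -0.0187, 0.0904]
tcp_rot: [0.395, -3.116, -0.0]
wrist_force: [0.4, 0.0, 0.2]
width: 0.001
```

```bash
cat > look.py <<'E'
import sys
from bench import robot, eyes
import cv2,pickle
import numpy as np
s=robot.get_state();print(s['t'],s['tool_pos'],s['wrist_force'])
d={'s':s}
for n in ('scene','side'): d[n]=eyes.grab_frame(n)
pickle.dump(d,open(f'd{sys.argv[1]}.pkl','wb'))
a=d['scene']['pixels'][150:250,265:365];b=d['side']['pixels'][145:245,260:360]
cv2.imwrite(f'pics/c{sys.argv[1]}.png',cv2.resize(np.hstack([a,b])[:,:,::-1],None,fx=4,fy=4,interpolation=cv2.INTER_CUBIC))
E
python3 look.py 4
```

```text
6.825 [ 0.48055289 -0.0186888   0.09044969] [0.37332831 0.01059714 0.21834899]
```

View pics/c4.png

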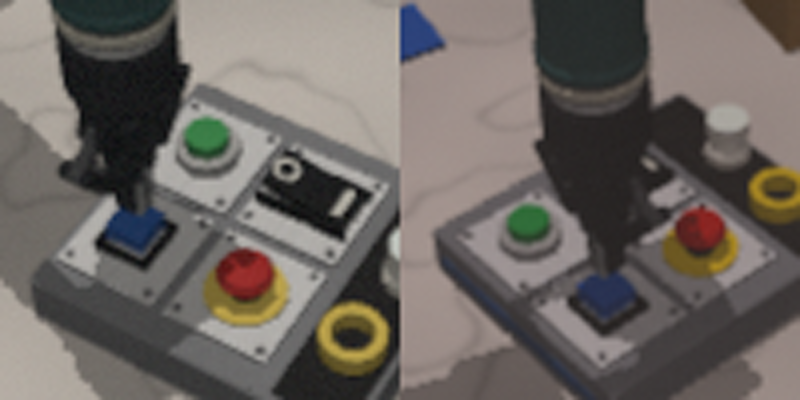

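The tip is over the centre of the blue key in both views. Pressing.

>>> {"api": "servo_tool", "payload": {
  "deltas": [
    [0.001, 0, 0.01, 0, 0],
    [0, 0, 0.008, 0, 0],
    [0, 0, 0.003, 0, 0],
    [0, 0, 0.003, 0, 0],
    [0, 0, 0, 0, 0]
  ]
}}

```text
t: 7.55
tool_pos: [0.4793, -0.0189, 0.0674]
tcp_rot: [0.395, -3.117, -0.0]
wrist_force: [-3.5, 0.9, 9.3]
width: -0.003
```

>>> {"api": "servo_tool", "payload": {
  "deltas": [
    [0, 0, 0.002, 0, 0],
    [0, 0, 0.002, 0, 0],
    [0, 0, 0, 0, 0]
  ]
}}

```text
t: 7.92
tool_pos: [0.4795, -0.019, 0.0668]
tcp_rot: [0.395, -3.116, -0.0]
wrist_force: [-14.6, 1.3, 36.7]
width: 0.004
```

>>> {"api": "servo_tool", "payload": {
  "deltas": [
    [0, 0, 0.002, 0, 0],
    [0, 0, 0, 0, 0]
  ]
}}

```text
t: 8.18
tool_pos: [0.4796, -0.019, 0.0666]
tcp_rot: [0.395, -3.115, -0.0]
wrist_force: [-20.2, 2.1, 50.7]
width: -0.001
```

>>> {"api": "servo_tool", "payload": {
  "deltas": [
    [0, 0, -0.01, 0, 0],
    [0, 0, -0.03, 0, 0],
    [0, 0, -0.03, 0, 0],
    [0, 0.05, 0, 0, 0],
    [0, 0.0445, 0, 0, 0],
    [0, 0, 0, 0, 0],
    [0, 0, 0, 0, 0]
  ]
}}

```text
t: 9.05
tool_pos: [0.4552, 0.0724, 0.1299]
tcp_rot: [0.397, -3.116, 0.001]
wrist_force: [0.2, -0.6, -0.8]
width: -0.002
```

```bash
python3 look.py 5
```

```text
9.05 [0.45521532 0.07238403 0.12986427] [ 0.15570891 -0.57653043 -0.7701848 ]
```

View pics/c5.png

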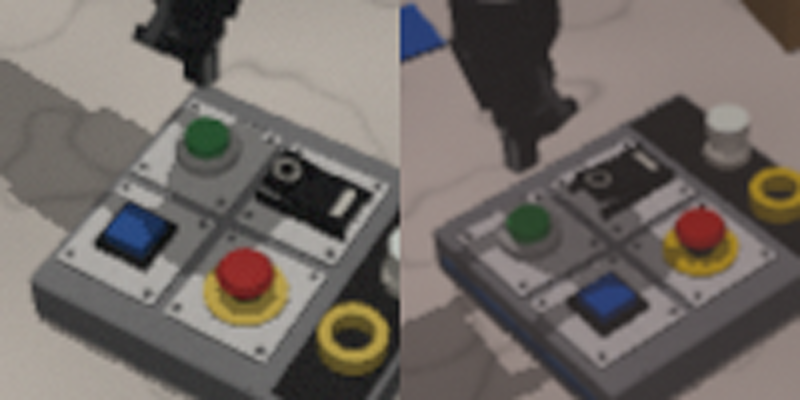

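The blue key stays in, visibly lower in its collar, and the rocker is still on. Now green.

>>> {"api": "servo_tool", "payload": {
  "deltas": [
    [-0.002, 0.0025, 0.02, 0, 0],
    [0, 0, 0.02, 0, 0],
    [0, 0, 0.008, 0, 0],
    [0, 0, 0, 0, 0],
    [0, 0, 0, 0, 0]
  ]
}}

```text
t: 9.78
tool_pos: [0.4576, 0.0752, 0.083]
tcp_rot: [-0.394, 3.116, -0.0]
wrist_force: [-0.5, 0.2, -0.1]
width: 0.003
```

>>> {"api": "servo_tool", "payload": {
  "deltas": [
    [0, 0, 0.004, 0, 0],
    [0, 0, 0.003, 0, 0],
    [0, 0, 0.003, 0, 0],
    [0, 0, 0, 0, 0]
  ]
}}

```text
t: 10.28
tool_pos: [0.4571, 0.0755, 0.0725]
tcp_rot: [-0.395, 3.116, -0.0]
wrist_force: [-0.3, 0.5, 3.1]
width: -0.003
```

>>> {"api": "servo_tool", "payload": {
  "deltas": [
    [0, 0, 0.003, 0, 0],
    [0, 0, 0.001, 0, 0],
    [0, 0, 0, 0, 0]
  ]
}}

```text
t: 10.65
tool_pos: [0.4571, 0.0755, 0.0686]
tcp_rot: [-0.395, 3.116, 0.0]
wrist_force: [-0.5, 0.5, 5.1]
width: -0.001
```

>>> {"api": "servo_tool", "payload": {
  "deltas": [
    [0, 0, 0.002, 0, 0],
    [0, 0, 0.001, 0, 0],
    [0, 0, 0, 0, 0]
  ]
}}

```text
t: 11.02
tool_pos: [0.4572, 0.0755, 0.0669]
tcp_rot: [-0.395, 3.116, 0.0]
wrist_force: [-5.6, -1.2, 14.9]
width: -0.0
```

>>> {"api": "servo_tool", "payload": {
  "deltas": [
    [0, 0, 0.001, 0, 0],
    [0, 0, 0, 0, 0],
    [0, 0, 0, 0, 0],
    [0, 0, 0, 0, 0]
  ]
}}

```text
t: 11.52
tool_pos: [0.4573, 0.0755, 0.0668]
tcp_rot: [-0.395, 3.116, -0.0]
wrist_force: [-7.9, -0.7, 22.8]
width: -0.001
```

```bash
python3 look.py 6
```

```text
11.525 [0.45727994 0.07553378 0.06677778] [-7.93509414 -0.73705228 22.84860672]
```

View pics/c6.png

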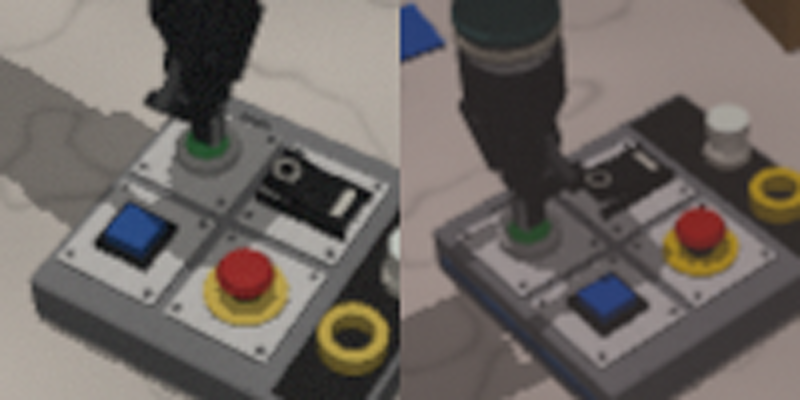

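Green is pushed down to its ring at the hard stop, with about 23 N on it. Blue is in, the rocker is on and red is untouched.

```bash
python3 -c "
from bench import ticket,robot
print(ticket.hand_in()); s=robot.get_state();print(s['t'],s['tool_pos'],s['wrist_force'])"
```

```text
the job is handed in; nothing more can be done
None
the job is handed in; nothing more can be done
```

The laminator is in its hold-to-run feed, and I handed the job in at about 11.5 s with the closed fingers still holding the green button in. The hand-in gave no verdict.

1. **Rocker:** I pushed the ON half to a firm stop. Its measured tilt went from +0.158 to −0.159 rad, about 0.32 rad in all. That is less than the nominal 0.36 rad because the camera measurement reads a bit low, but it is symmetric and past the 0.30 rad limit.
2. **Blue key:** I pressed it to its hard stop, with up to 51 N on the wrist. After I let go, both camera views showed it sitting lower in its collar, so it latched.
3. **Green button:** The force rose from 3 to 5 N on the spring and then climbed at the stop, so the button is fully in. It was held with about 23 N.

In the last pictures the red stop button, tape roll and jar look untouched. I did not measure how far the other loose things might have moved, but the arm did not go near them.

Two measurements were slightly off. The camera heights of the button tops were a few millimetres lower than where the fingers met them. The first approach to the rocker was also 5 mm to the side because the arm had not settled, and I corrected that before touching it.

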